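# Close the mixing cup and thread the stirring rod through both bushings

### The arm

A 6-joint arm with a two-finger parallel gripper is mounted at the origin on a cart in front of the work surface, level with it; the furniture and walls round the work are solid. World frame = base frame: x ahead of the robot, y to its left, z up, the work surface at z = 0. Lengths are in mm, angles in rad, forces in N, time in s.
With the tool pointing down it reaches from about 350 to 925 mm from the base axis. Payload 6.4 kg.
Tool frame: the origin (TCP) lies at the very end of the fingers, on their centre line; the grasp point (between the pads) lies 19 mm behind it (env.grasp_offset is the distance from the TCP to the grasp point, in mm); z points along the fingers, y is the line along which they close (so a half turn about z gives the same grasp; the last joint's range is limited). The gripper opens to 94 mm and grips with 3 to 60 N. Pads are 16 mm wide; open, the fingers measure 119 mm over their backs; the gripper's body (75 mm by 177 mm) begins 78 mm behind the grasp point.
Start: joints at [-0.174, 0.245, 1.558, -0, 1.339, -0.174], TCP at [650.011, 0.004, 205.455] pointing down, gripper open.
Joint ranges: [-3.13, 3.13], [-1.02, 2.26], [0.13, 2.54], [-0.95, 4.09], [0.21, 2.88], [-2.74, 2.74]. Speed limits (rad/s): [2.57, 2.57, 3.14, 3.14, 3.14, 3.14].

### API

Orientations are given as a rotation vector (axis times angle).
In Python, from rig import env gives the robot as it stands.
- The arm moves only by the tool step_arm, never from a script. Its argument "increments" is a list of rows, each a list of 2 entries, a list of its own where there are three numbers: the shift along the tool's x, y, z in cm, then the turn about the tool's z in rad. A call has 1 to 5 rows; each row shifts and turns the commanded pose from where the row before left it, along the tool's axes as they then stand; what a row does not reach is not made up. A row lasts 1/12 s, in which the tool goes at most 41.7 mm and 7.16 degrees, less where a joint would pass 70% of its speed; a pose out of reach is approached as far as the arm can. A call is refused whole if a number of a shift passes 4.17 or a number of a turn 0.125, either way. A call with a gripper value outside its range is refused whole. "jaw" is the opening, from 0 (shut) to 1 (fully open), set as the call begins (left out, the last holds). The fingers move at their own pace and stop on an object; the grip force is fixed at half the most. Time passes only in rows, so rows that do not move let the fingers close. It gives the time, the measured TCP pose, the force, the opening and the grip force at its end, in the units of the state.
- env.state(): the state, without advancing time (a new reading comes with each control period).
- env.get_image(name): name is "scene" or "side" or "wrist"; returns a dict with "color" (384x512x3 uint8, blue, green, red), "mtx" (3x3 intrinsics, pixels), "eye" and "orientation" of the camera in the world. Camera axes: x right, y up, looking along -z (the intrinsics and any distortion apply to the point x, -y, -z); pixel columns grow to the right and rows downward; lengths in mm; the calibration is good to about 2 mm. A picture is of the moment at which its call begins. There is no depth.
- env.hand_in(): hands the job in; it is judged then, once.
The state is a dict: "t": time; "q": joint angles; "qd": joint speeds; "tau": joint torques, N m; "tcp_pos": TCP position; "ee_rot": TCP orientation; "force": force on the tool from outside, world axes, zero at the start; "wrist_torque": the same for the moment, N m; "finger_gap": opening from 0.0 (shut) to 1.0 (fully open); "grasp_force": force on a finger pad.
Only numpy, scipy, OpenCV 4.12 (cv2) and the standard library are available. Lean on these libraries where they do the work, as an engineer would, in place of code of your own. Each camera call takes 0.05 s, during which the arm holds its last target. There are 200 camera calls.

### The job

Get the mixing cup ready for stirring: set the blue lid gently on the clear cup so it sits seated and level and let go of it, then take the stirring rod from its wooden stand and thread it upright down through the brass bushing in the lid and on well into the brass bushing on the cup's floor. Finish still gripping the rod there, spanning both bushings, held up by the gripper alone with its steel collar a few millimetres to about one centimetre clear above the lid's bushing. Leave the other things undisturbed.

Things in the scene. Friction and masses are not known exactly. Their poses are not given: they have to be found in the camera images.
- station: Mixing station, fixed: grey plate 120 x 110 x 10 mm with a clear cup held upright at its centre by four small black clips. Origin: centre of the plate's underside, on the platform, z up; the cup's axis is the vertical through it. The cup's rim is 101 mm above the origin, 81 mm across outside, about 74 mm inside; its inner floor 21 mm above it.
- foot_mouth (a point): Centre of the top opening of the brass foot bushing fixed on the cup's floor on the cup's axis: outside 24 mm, bore 16 mm, 30 mm tall, its mouth at 51 mm above the station's origin. z up.
- lid: Loose blue lid, about 90 g, right way up on the platform on its plug. From its underside (origin, on the axis, z up): tapered plug of six ribs 0 to 12 mm (58 mm wide below, 70 above), disc 90 mm across from 12 to 17 mm, brass bushing up to 43 mm, outside 26 mm, bore 16 mm right through; the bushing is also the knob to grip. The plug has 2 to 3 mm of sideways play in the cup.
- lid_mouth (a point): Centre of the top opening of the lid's brass bushing, 43 mm above the lid's origin. Seated, the disc's underside lies on the cup's rim: the lid's origin is then 89 mm above the station's origin and this point 132 mm.
- platform: Plywood work platform, fixed, 335 x 750 mm, laid over the jacket on the table. Origin at table height under its centre; its top, on which lid, station, stand, tape, marker and paint tube are, is 78 mm above the table.
- stand: Wooden rod stand, fixed: 80 x 80 mm foot, two side panels and a top plate whose upper face is 116 mm up, with a 15 mm square hole on the vertical through the origin (centre of the underside), in which the rod hangs by its collar.
- rod: Steel stirring rod, about 130 g, 12 mm thick, hanging upright in the stand with its tip 9 mm above the stand's origin. Origin at the lower tip, z up along the rod. The tip tapers (5 mm wide at the end, full 12 mm from 9 mm up); collar 32 mm across from 107 to 113 mm; round black rubber grip 22 mm across from 113 to 151 mm, with a thin red button up to 153 mm on top.
- rod_collar (a point): Centre of the underside of the rod's collar, 107 mm above the tip. Were the collar to rest on the lid's bushing, the tip would be 4 mm above the cup's floor.
- tape_roll: roll of cream masking tape lying flat, 98 mm across, 52 high; bystander, stuck down, origin at its underside
- black_marker: black paint marker lying on the platform, 135 x 44 x 17 mm; bystander, origin at its underside
- tube_paint: small white paint tube with a yellow cap lying on the platform, 81 mm long; bystander, origin at its underside
- brush: flat paint brush lying on the table, 170 mm long; bystander, origin at its underside
- can_a: white spray can with a blue top, 66 mm across, 166 high; bystander, origin at its underside
- can_b: grey spray can with a blue top, 66 mm across, 189 high; bystander, fixed, origin at its underside

How it is judged:
By the outcome, as a careful person would: the job done as asked, in the order asked, and still so for the second after the job is handed in, while the arm keeps its last pose, push and grip.
It also fails if it takes over 72 s, if anything falls off the work surface, if the arm or the gripper's body presses on something with over 40 N, if the wrist force passes 120 N, or if a joint passes its speed limit or range.

## Working session

There is one attempt and no reset: what is moved stays moved. The work goes in short steps, Python scripts to look and compute and a tool call to move; the robot and the scene stay as the last step left them, time stands still between calls to the robot, and variables do not carry over. Pictures are saved under pics/ and viewed, at most 10 in all, crops included, and the job is handed in when it is done.

Besides the shell and the picture viewer there is one more tool, called after "Emit:" as name(argument=value, ...) on one line, values as JSON. step_arm: Moves the arm, as the interface text tells. Its arguments: {"type":"object","properties":{"increments":{"type":"array"},"jaw":{"type":"number"}},"required":["increments"]}

```bash
mkdir -p pics
cat > h.py <<'E'
import numpy as np, cv2
from scipy.spatial.transform import Rotation as R
from rig import env
def shot(n,f=None):
    im=env.get_image(n)
    if f: cv2.imwrite('pics/'+f,im['color'])
    return im
def rot(im):
    o=np.array(im['orientation'],float)
    return o if o.shape==(3,3) else R.from_rotvec(o).as_matrix()
def ray(im,u,v):
    K=np.array(im['mtx']); d=np.linalg.solve(K,[u,v,1.]); d=np.array([d[0],-d[1],-d[2]])
    return np.array(im['eye'],float),rot(im)@d
def onz(im,u,v,z):
    e,d=ray(im,u,v); return e+d*(z-e[2])/d[2]
def pix(im,p):
    c=rot(im).T@(np.array(p,float)-np.array(im['eye'],float)); q=np.array(im['mtx'])@[c[0],-c[1],-c[2]]; return q[:2]/q[2]
E
python3 - <<'E'
from h import *
ims=[shot(n) for n in ('scene','side','wrist')]
cv2.imwrite('pics/a.png',cv2.resize(ims[0]['color'],(800,600)))
cv2.imwrite('pics/b.png',cv2.resize(ims[1]['color'],(800,600)))
cv2.imwrite('pics/w.png',ims[2]['color'])
for i in ims: print(i['eye'],i['orientation'],i['mtx'],[k for k in i])
print(env.state())
E
```

```text
[ -55.89155347 -638.39720716  707.06105461] [ 0.9401093  -0.41385772 -0.71580557] [[378.50172003   0.         258.49919799]
 [  0.         378.50172003 190.70009848]
 [  0.           0.           1.        ]] ['color', 'mtx', 'eye', 'orientation']
[306.15337516 823.65023802 578.26656751] [ 0.23783252 -1.52871616 -2.40809386] [[405.09475292   0.         253.84245989]
 [  0.         405.09475292 192.37767633]
 [  0.           0.           1.        ]] ['color', 'mtx', 'eye', 'orientation']
[649.1711847   74.47013243 384.26423266] [-2.60581628e-01  1.70192527e-03 -3.04038764e-05] [[318.22960825   0.         251.71977167]
 [  0.         318.22960825 187.4018086 ]
 [  0.           0.           1.        ]] ['color', 'mtx', 'eye', 'orientation']
{'t': 0.15, 'q': array([-1.74095263e-01,  2.45635731e-01,  1.55864100e+00,  5.70657083e-06,
        1.33871188e+00, -1.74138099e-01]), 'qd': array([ 0.00051464, -0.00121168, -0.00481195,  0.00245364, -0.00106065,
       -0.00045059]), 'tau': array([ 8.87750393e-04, -4.16263855e+01, -3.14982533e+01,  6.85620052e-02,
        3.16100603e-02, -6.42144232e-05]), 'tcp_pos': array([6.49577477e+02, 8.48803746e-02, 2.04659960e+02]), 'ee_rot': array([-2.22058460e+00, -2.22067680e+00,  1.25086406e-03]), 'force': array([0.45639833, 0.56774618, 0.10731191]), 'wrist_torque': array([ 0.04385696, -0.03049618, -0.02642118]), 'grasp_force': 0.0, 'finger_gap': 1.0032746612652634}
```

View pics/a.png

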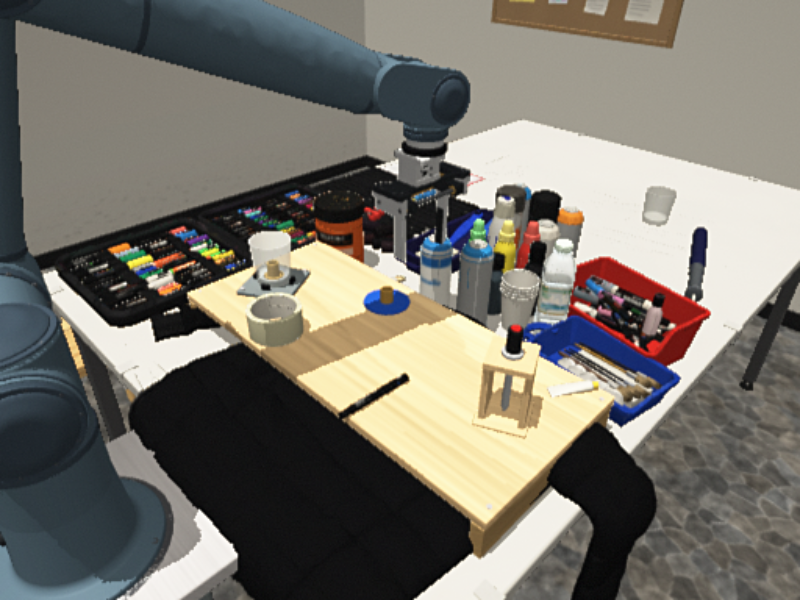

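View pics/b.png

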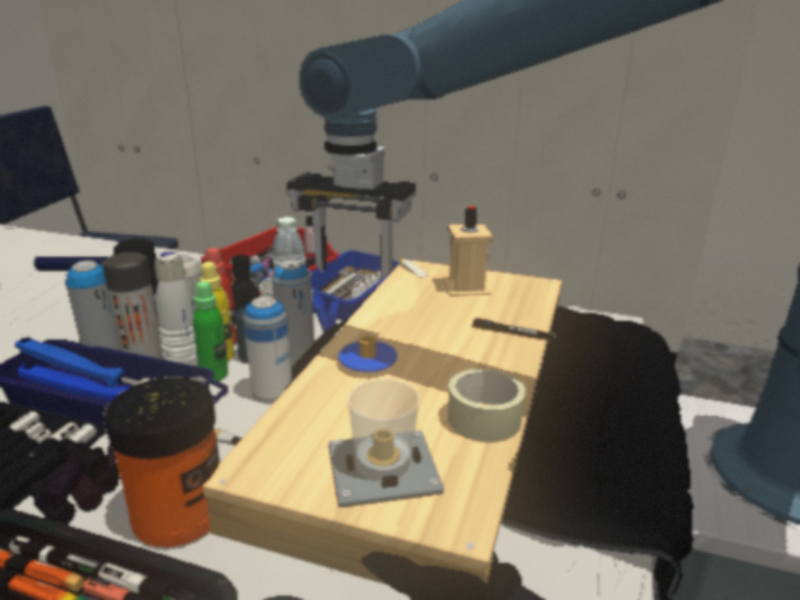

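View pics/w.png

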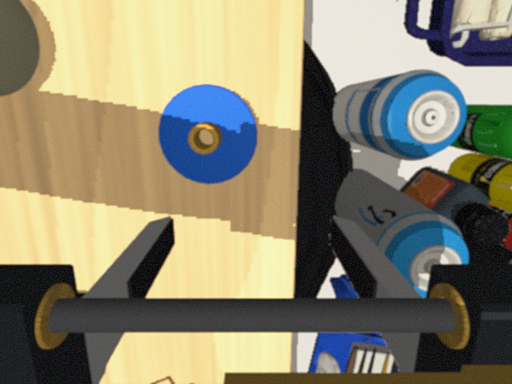

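Scene: cup (270,255), lid (387,300), rod and stand (513,345). Side: cup (384,410), lid (367,352), rod (470,218). Wrist: lid at (208,134), and cans right beside it in +x, so the fingers should close along y.

```bash
cat >> h.py <<'E'
def tri(a,ua,b,ub):
    e1,d1=ray(a,*ua); e2,d2=ray(b,*ub)
    s=np.linalg.lstsq(np.c_[d1,-d2],e2-e1,rcond=None)[0]
    p,q=e1+s[0]*d1,e2+s[1]*d2
    return (p+q)/2,np.linalg.norm(p-q)
def blob(m,pt,r=80):
    """contour of mask nearest pt"""
    cs,_=cv2.findContours(m.astype(np.uint8),cv2.RETR_EXTERNAL,cv2.CHAIN_APPROX_NONE)
    cs=[c for c in cs if len(c)>6]
    return min(cs,key=lambda c:np.linalg.norm(c[:,0].mean(0)-pt))
E
python3 - <<'E'
from h import *
S,D,W=[shot(n) for n in ('scene','side','wrist')]
k=.64
h=lambda im:cv2.cvtColor(im['color'],cv2.COLOR_BGR2HSV)
hw=h(W); m=(hw[...,0]>105)&(hw[...,0]<130)&(hw[...,1]>150)
c=blob(m,(208,134)); e=cv2.fitEllipse(cv2.convexHull(c)); print('lid',e,onz(W,*e[0],95))
# brass by centre of ring
for im,p,n in((S,(515,329),'scene'),(D,(470,210),'side')):
    H=h(im); r=((H[...,0]<8)|(H[...,0]>172))&(H[...,1]>150)
    c=blob(r,np.array(p)*k); u=c[:,0].mean(0); print(n,u,onz(im,*u,239))
    if n=='scene':us=u
    else: print(tri(S,us,D,u))
print('foot mouth S',onz(S,274*k,264*k,129),'D',onz(D,382*k,434*k,129))
print('rim D',onz(D,384*k,402*k,179),'S',onz(S,270*k,243*k,179))
E
```

```text
lid ((207.19174194335938, 133.4235076904297), (95.12905883789062, 98.56205749511719), 141.49586486816406) [608.88739296  47.52276368  95.        ]
scene [330.2        209.86666667] [ 530.28470204 -290.74860802  239.        ]
side [211.   161.68] [679.41675683  16.81513375 239.        ]
(array([ 744.52747852, -181.03379666,  122.38118739]), np.float64(85.15437416776628))
foot mouth S [501.68766713 254.22850834 129.        ] D [506.65900487 266.39115498 129.        ]
rim D [501.61726522 273.92841657 179.        ] S [495.84236507 250.59492911 179.        ]
```

Emit:
step_arm(increments=[[[1.6,-1.4,0],0],[[1.6,-1.4,0],0],[[1.6,-1.3,0],0],[[0,0,0],-0.12],[[0,0,0],-0.12]])

```text
t: 0.72
tcp_pos: [608.3, 49.0, 205.5]
ee_rot: [-1.931, -2.478, 0.0]
force: [0.1, 0.3, 0.0]
finger_gap: 1.001
grasp_force: 0.0
```

Emit:
step_arm(increments=[[[0,0,0],-0.12],[[0,0,0],-0.12],[[0,0,0],-0.12],[[0,0,0],-0.12],[[0,0,0],-0.12]])

```text
t: 1.13
tcp_pos: [609.0, 48.0, 205.4]
ee_rot: [-1.114, -2.937, 0.0]
force: [-0.5, 0.4, 0.1]
finger_gap: 0.998
grasp_force: 0.0
```

Emit:
step_arm(increments=[[[0,0,0],-0.12],[[0,0,0],-0.12],[[0,0,0],-0.12],[[0,0,0],-0.12],[[0,0,0],-0.12]])

```text
t: 1.55
tcp_pos: [608.9, 48.0, 205.4]
ee_rot: [-0.196, -3.135, 0.0]
force: [-0.6, -0.1, 0.7]
finger_gap: 0.998
grasp_force: 0.0
```

Emit:
step_arm(increments=[[[0,0,1],-0.12],[[0,0,2],-0.011],[[0,0,2],0],[[0,0,0],0],[[0,0,0],0]])

```text
t: 1.97
tcp_pos: [608.2, 48.1, 154.5]
ee_rot: [0.0, -3.139, -0.0]
force: [-0.6, -0.5, 0.7]
finger_gap: 0.999
grasp_force: 0.0
```

```bash
cat >> h.py <<'E'
def go(p):
    s=env.state(); M=R.from_rotvec(s['ee_rot']).as_matrix()
    d=np.array(p)-s['tcp_pos']
    print('tcp',s['tcp_pos'].round(1),'axes',M.round(3).tolist(),'tool shift cm',(M.T@d/10).round(2),'F',s['force'].round(1),'t',s['t'])
def hsv(im): return cv2.cvtColor(im['color'],cv2.COLOR_BGR2HSV)
def brass(im,lo=8,hi=24,s=110): 
    H=hsv(im); return (H[...,0]>lo)&(H[...,0]<hi)&(H[...,1]>s)
E
python3 - <<'E'
from h import *
W=shot('wrist','w2.png'); H=hsv(W)
m=(H[...,0]>105)&(H[...,0]<130)&(H[...,1]>150)
p=pix(W,(609,47.5,95)); print(p)
c=blob(m,p); e=cv2.fitEllipse(cv2.convexHull(c)); print('lid',e,onz(W,*e[0],95)); go((609,47.5,98))
E
```

```text
[251.55696633 202.84235763]
lid ((249.0241241455078, 199.62367248535156), (106.17496490478516, 110.47863006591797), 91.8521499633789) [606.34764103  45.50923231  95.        ]
tcp [609.2  48.  155.9] axes [[-1.0, -0.0, 0.0], [-0.0, 1.0, 0.0], [-0.0, 0.0, -1.0]] tool shift cm [ 0.02 -0.05  5.79] F [ 0.2 -0.4  0.4] t 2.0167
```

View pics/w2.png

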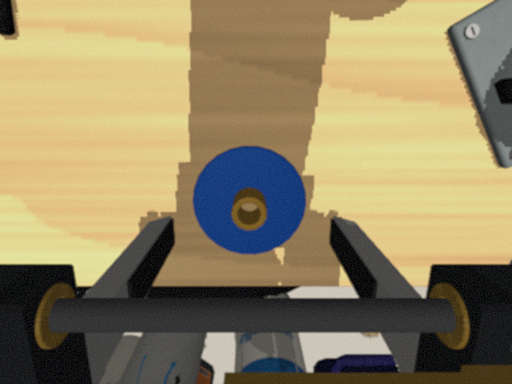

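The lid is centred at (249,200) in the wrist view. Combining the two headings gives lid ≈ (608.6, 45.3).

Emit:
step_arm(increments=[[[0.03,-0.25,2],0],[[0,0,2],0],[[0,0,1.2],0],[[0,0,0.55],0],[[0,0,0],0]])

```text
t: 2.43
tcp_pos: [608.3, 45.6, 97.4]
ee_rot: [0.0, -3.14, -0.0]
force: [0.4, 0.3, 0.1]
finger_gap: 1.001
grasp_force: 0.0
```

Emit:
step_arm(increments=[[[0,0,0],0],[[0,0,0],0],[[0,0,0],0],[[0,0,0],0],[[0,0,0],0]], jaw=0.1)

```text
t: 2.85
tcp_pos: [609.1, 45.5, 98.6]
ee_rot: [-0.0, 3.141, -0.0]
force: [-0.1, 0.4, -0.5]
finger_gap: 0.682
grasp_force: 0.0
```

Emit:
step_arm(increments=[[[0,0,0],0],[[0,0,0],0],[[0,0,0],0],[[0,0,0],0],[[0,0,0],0]])

```text
t: 3.27
tcp_pos: [608.7, 45.5, 97.9]
ee_rot: [0.0, -3.142, -0.0]
force: [0.5, 0.3, 0.6]
finger_gap: 0.328
grasp_force: 0.0
```

Emit:
step_arm(increments=[[[0,0,0],0],[[0,0,0],0],[[0,0,0],0],[[0,0,0],0],[[0,0,0],0]])

```text
t: 3.68
tcp_pos: [608.7, 45.5, 97.9]
ee_rot: [0.0, -3.142, -0.0]
force: [0.6, 1.0, 0.2]
finger_gap: 0.274
grasp_force: 30.0
```

Emit:
step_arm(increments=[[[0,0,-1],0],[[0,0,-2],0],[[0,0,-3],0],[[0,0,-3],0],[[0,0,-3],0]])

```text
t: 4.1
tcp_pos: [608.3, 45.5, 219.6]
ee_rot: [0.0, -3.141, 0.0]
force: [0.4, -0.5, -1.7]
finger_gap: 0.27
grasp_force: 30.0
```

Emit:
step_arm(increments=[[[0,0,-3],0],[[0,0,-2],0],[[0,0,0],0],[[0,0,0],0],[[0,0,0],0]])

```text
t: 4.52
tcp_pos: [607.8, 45.6, 266.1]
ee_rot: [0.0, -3.139, -0.0]
force: [-0.6, 0.1, -1.4]
finger_gap: 0.268
grasp_force: 30.0
```

Emit:
step_arm(increments=[[[2.1,2,0],0],[[2.1,2,0],0],[[2.2,2,0],0],[[2.2,2,0],0],[[2.1,2,0],0]])

```text
t: 4.93
tcp_pos: [499.2, 146.1, 265.0]
ee_rot: [-0.0, -3.136, 0.0]
force: [-0.3, 1.0, -0.4]
finger_gap: 0.272
grasp_force: 30.0
```

Emit:
step_arm(increments=[[[0,0,0],0],[[0,0,0],0],[[0,0,0],0]])

```text
t: 5.18
tcp_pos: [501.4, 145.1, 266.4]
ee_rot: [0.0, -3.139, 0.001]
force: [0.1, 0.5, -1.1]
finger_gap: 0.267
grasp_force: 30.0
```

Run:
```python
from h import *
W=shot('wrist'); go((502,260,268)); print('rim px',pix(W,(502,260,179)),'foot',pix(W,(502,260,129)),'lid mouth', pix(W,(502,145.5,290)))
print(W['eye'],W['orientation'])
cv2.imwrite('pics/w3.png',cv2.resize(W['color'],None,fx=1.5,fy=1.5,interpolation=cv2.INTER_CUBIC)); np.save('W3.npy',W,allow_pickle=True)
```

```text
tcp [501.8 144.9 266.8] axes [[-1.0, 0.0, -0.002], [0.001, 1.0, -0.0], [0.002, -0.0, -1.0]] tool shift cm [-0.02 11.51 -0.13] F [ 0.4  0.  -1.2] t 5.2333
rim px [383.84678255 192.89021868] foot [364.27585211 179.58702062] lid mouth [253.31068904 249.36327766]
[426.21631179 144.67003168 446.38934768] [-0.20337324 -0.20315968  1.56121354]
```

View pics/w3.png

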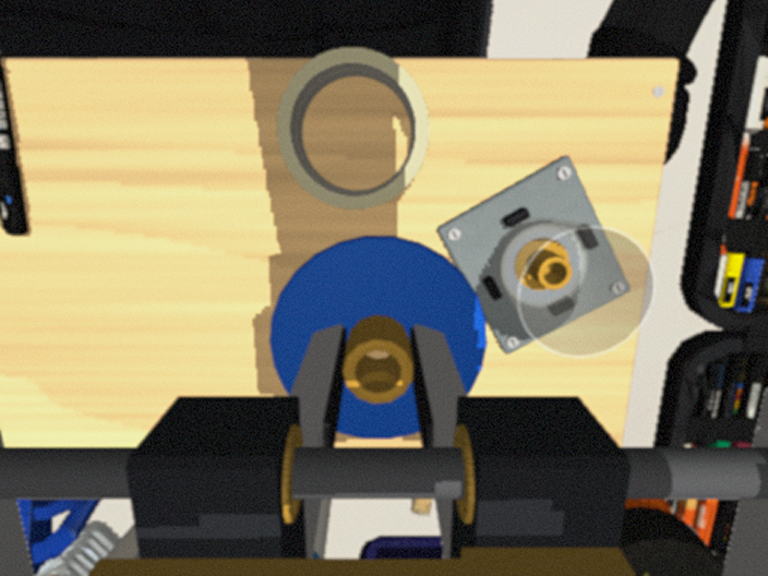

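View 3: cup rim ellipse at about (390,194) px, foot mouth (369,179), held lid disc (253,225), lid mouth (252,248). I'll refine these numerically.

Run:
```python
from h import *
W=np.load('W3.npy',allow_pickle=True).item(); H=hsv(W)
# foot mouth: brass blob points
m=brass(W); 
m2=m.copy().astype(np.uint8); m2[:, :330]=0; m2[:150]=0; m2[200:]=0; m2[:,385:]=0
ys,xs=np.nonzero(m2); print('brass foot ext',xs.min(),xs.max(),ys.min(),ys.max())
mb=(H[...,0]>105)&(H[...,0]<130)&(H[...,1]>150); c=blob(mb,(253,225)); hull=cv2.convexHull(c)[:,0]; hull=hull[hull[:,1]<270]
e=cv2.fitEllipse(hull.astype(np.float32)); print('disc',e,onz(W,*e[0],264.5))
# plate: grey corners via minAreaRect of low-sat mid grey on plane z=88
g=(H[...,1]<70)&(H[...,2]>70)&(H[...,2]<190)&(H[...,0]>85)
g=g.astype(np.uint8); g[:,:285]=0; g[:95]=0; g[245:]=0; g[:,440:]=0
g=cv2.morphologyEx(g,cv2.MORPH_OPEN,np.ones((3,3)))
ys,xs=np.nonzero(g); P=np.array([onz(W,x,y,88)[:2] for x,y in zip(xs,ys)],np.float32)
print('plate',cv2.minAreaRect(P))
print('plate 4 corners',np.mean([onz(W,x/1.5,y/1.5,88) for x,y in((568,155),(438,230),(632,287),(507,355))],0))
print('screws',np.mean([onz(W,x/1.5,y/1.5,89) for x,y in((565,173),(455,234),(618,287),(513,342))],0))
print('rim',onz(W,390,194,179),'foot mouth',onz(W,368.7,178.7,129),'lidmouth',onz(W,252,248,291))
crop=W['color'][130:250,280:450]; cv2.imwrite('pics/w3c.png',cv2.resize(crop,(765,540),interpolation=cv2.INTER_CUBIC))
```

```text
brass foot ext 344 380 160 192
disc ((251.94677734375, 223.80300903320312), (131.98394775390625, 142.64801025390625), 89.28813171386719) [497.35720135 144.78235496 264.5       ]
plate ((513.0994262695312, 275.1068115234375), (41.84522247314453, 49.487674713134766), 24.973817825317383)
plate 4 corners [504.15901615 266.34653365  88.        ]
screws [505.06949579 267.3039783   89.        ]
rim [503.00789753 265.4845163  179.        ] foot mouth [501.06615084 264.44682399 129.        ] lidmouth [500.72441973 144.79645991 291.        ]
```

View pics/w3c.png

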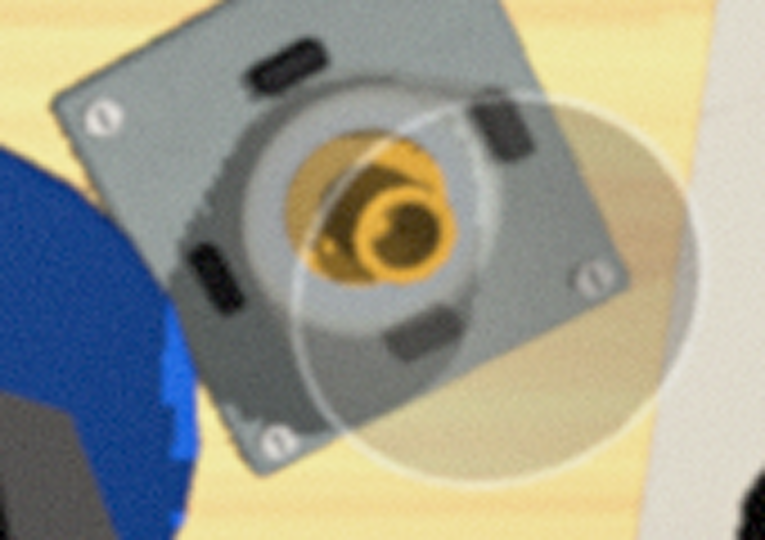

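Emit:
step_arm(increments=[[[-0.1,2.4,0],0],[[-0.1,2.4,0],0],[[-0.1,2.4,0],0],[[-0.1,2.4,0],0],[[-0.07,2.45,0],0]])

```text
t: 5.65
tcp_pos: [507.2, 266.1, 267.1]
ee_rot: [-0.003, -3.141, 0.001]
force: [0.4, -0.9, -1.4]
finger_gap: 0.271
grasp_force: 30.0
```

Emit:
step_arm(increments=[[[0,0,1.4],0],[[0,0,1.4],0],[[0,0,1.4],0],[[0,0,1.4],0],[[0,0,0],0]])

```text
t: 6.07
tcp_pos: [505.2, 264.6, 207.8]
ee_rot: [-0.002, -3.135, 0.003]
force: [-1.5, 1.1, -0.9]
finger_gap: 0.272
grasp_force: 30.0
```

Emit:
step_arm(increments=[[[0,0,0],0],[[0,0,0],0]])

```text
t: 6.23
tcp_pos: [507.3, 265.6, 212.5]
ee_rot: [0.001, 3.141, 0.0]
force: [0.1, -0.8, -0.7]
finger_gap: 0.27
grasp_force: 30.0
```

Run:
```python
from h import *
S=shot('scene');D=shot('side'); go((506.3,266,192))
np.save('S4.npy',S,allow_pickle=True);np.save('D4.npy',D,allow_pickle=True)
out=[]
for im in(S,D):
    u=pix(im,(506,266,170)).astype(int); print(u)
    x0,y0=u-[50,60]; out.append(cv2.resize(im['color'][y0:y0+120,x0:x0+100],(400,480),interpolation=cv2.INTER_CUBIC)); print(x0,y0)
    H=hsv(im); mb=(H[...,0]>105)&(H[...,0]<130)&(H[...,1]>150); c=blob(mb,pix(im,(506,266,205))); x=c[:,0]; print('blue',x.min(0),x.max(0))
cv2.imwrite('pics/c4.png',np.hstack(out))
```

```text
tcp [507.3 265.9 213.2] axes [[-1.0, 0.0, 0.002], [0.0, 1.0, 0.001], [-0.002, 0.001, -1.0]] tool shift cm [0.11 0.01 2.12] F [ 1.  -0.1 -1.5] t 6.3333
[172 155]
122 95
blue [157 138] [186 151]
[244 258]
194 198
blue [235 248] [259 252]
```

View pics/c4.png

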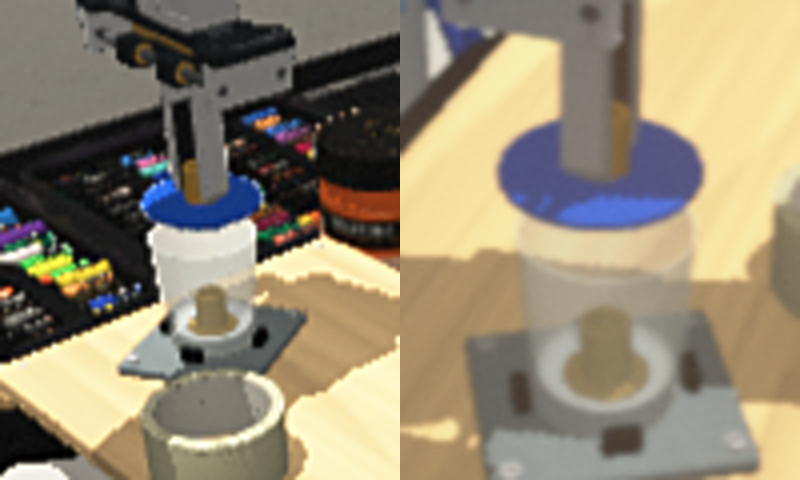

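Run:
```python
from h import *
from scipy.optimize import least_squares
for f,o,dx,cx in(('S4',(122,95),202.5,203),('D4',(194,198),602-400,606.5-400)):
    im=np.load(f+'.npy',allow_pickle=True).item()
    z=lambda p:(pix(im,p)[0]-o[0])*4
    print(f,'pred cols disc,rim,footmouth,plate',[round(z((506,266,h)),1) for h in(205,179,129,88)],'dcol/dx',z((507,266,179))-z((506,266,179)),'dcol/dy',z((506,267,179))-z((506,266,179)))
    # cup wall edges gradient profile, grayscale rows
    g=cv2.cvtColor(im['color'],cv2.COLOR_BGR2GRAY)
```

```text
S4 pred cols disc,rim,footmouth,plate [np.float64(199.1), np.float64(202.6), np.float64(209.2), np.float64(214.4)] dcol/dx 1.1000461553526293 dcol/dy -0.7622247396980129
D4 pred cols disc,rim,footmouth,plate [np.float64(203.7), np.float64(203.7), np.float64(203.6), np.float64(203.5)] dcol/dx -2.1598935971418314 dcol/dy -0.7765405789647275
```

Emit:
step_arm(increments=[[[0.2,0,0],0],[[0,0,0.5],0],[[0,0,0.5],0],[[0,0,0.2],0],[[0,0,0],0]])

```text
t: 6.75
tcp_pos: [503.8, 265.8, 198.9]
ee_rot: [0.0, -3.14, 0.001]
force: [-0.2, -0.2, -1.0]
finger_gap: 0.275
grasp_force: 30.0
```

Emit:
step_arm(increments=[[[0,0,0.3],0],[[0,0,0.3],0],[[0,0,0.2],0],[[0,0,0],0],[[0,0,0],0]])

```text
t: 7.17
tcp_pos: [504.3, 265.9, 191.8]
ee_rot: [0.0, -3.141, 0.0]
force: [0.2, -0.4, -0.9]
finger_gap: 0.27
grasp_force: 30.0
```

Emit:
step_arm(increments=[[[0,0,0.2],0],[[0,0,0.1],0],[[0,0,0.1],0],[[0,0,0],0],[[0,0,0],0]])

```text
t: 7.58
tcp_pos: [504.3, 266.0, 187.9]
ee_rot: [0.0, -3.141, -0.0]
force: [-0.1, -0.4, -0.9]
finger_gap: 0.272
grasp_force: 30.0
```

Emit:
step_arm(increments=[[[0,0,0.05],0],[[0,0,0.05],0],[[0,0,0],0],[[0,0,0],0]])

```text
t: 7.92
tcp_pos: [504.5, 266.0, 187.1]
ee_rot: [-0.0, 3.141, 0.0]
force: [-0.9, 0.5, -0.2]
finger_gap: 0.274
grasp_force: 30.0
```

Emit:
step_arm(increments=[[[0,0,0.05],0],[[0,0,0],0],[[0,0,0],0]])

```text
t: 8.17
tcp_pos: [504.5, 266.1, 187.1]
ee_rot: [-0.0, 3.141, 0.0]
force: [-0.7, -0.2, 3.5]
finger_gap: 0.273
grasp_force: 30.0
```

Emit:
step_arm(increments=[[[0,0,0.05],0],[[0,0,0],0],[[0,0,0],0]])

```text
t: 8.42
tcp_pos: [504.5, 266.1, 187.0]
ee_rot: [-0.0, 3.141, 0.0]
force: [-2.8, -0.7, 6.4]
finger_gap: 0.272
grasp_force: 30.0
```

Emit:
step_arm(increments=[[[0,0,0],0],[[0,0,0],0],[[0,0,0],0],[[0,0,0],0],[[0,0,0],0]], jaw=0.7)

```text
t: 8.83
tcp_pos: [504.3, 265.9, 185.6]
ee_rot: [0.0, -3.141, 0.0]
force: [0.2, 0.7, -0.6]
finger_gap: 0.592
grasp_force: 0.0
```

Emit:
step_arm(increments=[[[0,0,-0.5],0],[[0,0,-1.5],0],[[0,0,-2.5],0],[[0,0,-3.5],0],[[0,0,-3.5],0]])

```text
t: 9.25
tcp_pos: [503.7, 265.8, 301.7]
ee_rot: [0.0, -3.14, 0.001]
force: [-0.0, -0.4, 0.6]
finger_gap: 0.702
grasp_force: 0.0
```

Emit:
step_arm(increments=[[[0,0,-2],0],[[0,0,0],0],[[0,0,0],0],[[0,0,0],0]])

```text
t: 9.58
tcp_pos: [503.7, 265.8, 319.3]
ee_rot: [0.0, -3.139, 0.001]
force: [0.0, 1.0, -0.7]
finger_gap: 0.698
grasp_force: 0.0
```

Run:
```python
from h import *
ims={n:shot(n) for n in('scene','side','wrist')}; go((504.5,266,300))
np.save('I5.npy',ims,allow_pickle=True)
out=[]
for n in('scene','side'):
    im=ims[n]; x0,y0=pix(im,(504,266,160)).astype(int)-[50,50]; print(n,x0,y0)
    out.append(cv2.resize(im['color'][y0:y0+100,x0:x0+100],(400,400),interpolation=cv2.INTER_CUBIC))
c=np.hstack(out); w=cv2.resize(ims['wrist']['color'][150:250,150:350],(800,400))
cv2.imwrite('pics/c5.png',cv2.resize(np.vstack([c,w]),(600,600)))
W=ims['wrist']; H=hsv(W); mb=(H[...,0]>105)&(H[...,0]<130)&(H[...,1]>150); c=blob(mb,pix(W,(504,266,184)))
e=cv2.fitEllipse(cv2.convexHull(c)); print(e,onz(W,*e[0],184))
```

```text
tcp [503.6 265.7 318.7] axes [[-1.0, -0.0, -0.004], [-0.0, 1.0, -0.001], [0.004, -0.001, -1.0]] tool shift cm [-0.1   0.03  1.87] F [ 0.3 -0.  -0.3] t 9.7333
scene 122 108
side 195 213
((252.2977752685547, 178.26023864746094), (84.30244445800781, 85.72348022460938), 98.9351806640625) [501.79716507 265.67838493 184.        ]
```

View pics/c5.png

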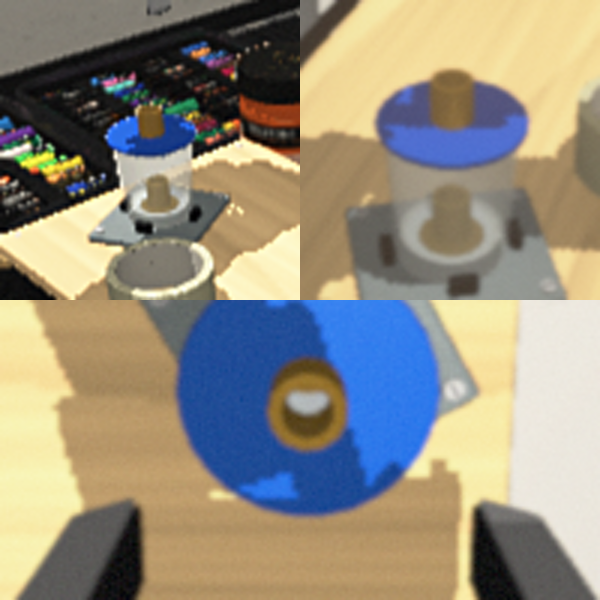

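Lid is seated and level; its bushing lines up with the foot bushing in both side views. Now on to the rod.

Emit:
step_arm(increments=[[[0,-2,0],0],[[-0.2,-4,0],0],[[-0.2,-4,0],0],[[-0.2,-4,0],0],[[-0.2,-4,0],0]], jaw=0.7)

```text
t: 10.15
tcp_pos: [511.6, 84.5, 319.6]
ee_rot: [0.002, -3.14, -0.0]
force: [0.2, -0.5, 0.1]
finger_gap: 0.697
grasp_force: 0.0
```

Emit:
step_arm(increments=[[[-0.2,-4,0],0],[[-0.2,-4,0],0],[[-0.2,-4,0],0],[[-0.2,-4,0],0],[[-0.2,-4,0],0]])

```text
t: 10.57
tcp_pos: [521.7, -115.8, 319.7]
ee_rot: [0.0, -3.14, -0.001]
force: [0.7, 0.0, 0.3]
finger_gap: 0.697
grasp_force: 0.0
```

Emit:
step_arm(increments=[[[-0.2,-4,0],0],[[-0.2,-4,0],0],[[-0.2,-4,0],0],[[-0.2,-4,0],0],[[0,-1.7,0],0]])

```text
t: 10.98
tcp_pos: [529.5, -294.9, 318.9]
ee_rot: [-0.005, -3.139, -0.001]
force: [0.4, 0.9, -0.1]
finger_gap: 0.698
grasp_force: 0.0
```

Emit:
step_arm(increments=[[[0,0,0],0],[[0,0,0],0],[[0,0,0],0]])

```text
t: 11.23
tcp_pos: [530.5, -289.5, 320.5]
ee_rot: [0.002, -3.141, -0.002]
force: [-0.1, -0.6, -0.5]
finger_gap: 0.698
grasp_force: 0.0
```

Run:
```python
from h import *
W=shot('wrist'); go((530,-291,319)); print(pix(W,(530,-291,240)))
H=hsv(W); r=((H[...,0]<8)|(H[...,0]>172))&(H[...,1]>150)
c=blob(r,pix(W,(530,-291,240))); print(cv2.minEnclosingCircle(c),cv2.contourArea(c)); u=c[:,0].mean(0); print(u,onz(W,*u,239.5))
cv2.imwrite('pics/w6.png',W['color'])
```

```text
tcp [ 530.7 -289.3  320.8] axes [[-1.0, -0.002, -0.0], [-0.002, 1.0, 0.001], [0.0, 0.001, -1.0]] tool shift cm [ 0.07 -0.17  0.18] F [-0.2 -0.7 -0.9] t 11.2833
[250.45983193 193.712861  ]
((252.81707763671875, 195.4512176513672), 9.530176162719727) 244.5
[252.75471698 195.56603774] [ 531.7890405  -289.04160285  239.5       ]
```

View pics/w6.png

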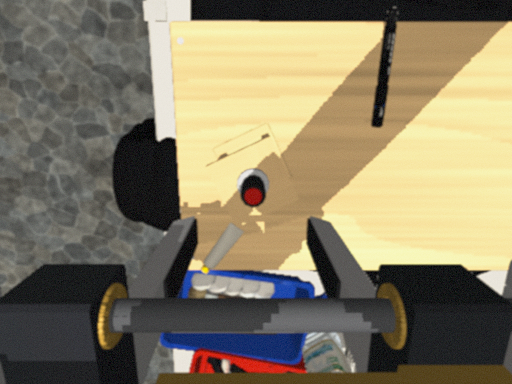

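Red button at (253,195.6) px, so the rod is at about (533.8, -289.3) with the camera bias included. Finger gap straddles it.

Emit:
step_arm(increments=[[[-0.34,0,1.5],0],[[0,0,2],0],[[0,0,1.5],0],[[0,0,0],0],[[0,0,0],0]])

```text
t: 11.7
tcp_pos: [533.8, -289.4, 270.6]
ee_rot: [0.003, -3.141, -0.002]
force: [0.4, 0.0, -0.2]
finger_gap: 0.704
grasp_force: 0.0
```

Emit:
step_arm(increments=[[[0,0,0],0],[[0,0,0],0],[[0,0,0],0]])

```text
t: 11.95
tcp_pos: [534.4, -291.1, 272.5]
ee_rot: [-0.001, 3.14, -0.002]
force: [-0.1, -0.6, 0.4]
finger_gap: 0.699
grasp_force: 0.0
```

Run:
```python
from h import *
W=shot('wrist'); go((533.8,-289.3,204))
H=hsv(W); r=((H[...,0]<8)|(H[...,0]>172))&(H[...,1]>150)
c=blob(r,pix(W,(533,-290,240))); u=c[:,0].mean(0); print(u,cv2.minEnclosingCircle(c),onz(W,*u,239.5))
```

```text
tcp [ 534.3 -291.1  272.2] axes [[-1.0, -0.0, 0.002], [-0.0, 1.0, -0.001], [-0.002, -0.001, -1.0]] tool shift cm [0.06 0.19 6.82] F [ 0.2 -0.6 -0. ] t 12.0
[255.51612903 209.83870968] ((255.59474182128906, 209.773681640625), 11.620616912841797) [ 532.18802902 -288.9927517   239.5       ]
```

Emit:
step_arm(increments=[[[0,0.2,1.5],0],[[0,0,2],0],[[0,0,1.8],0],[[0,0,1.0],0],[[0,0,0.3],0]])

```text
t: 12.42
tcp_pos: [533.1, -288.5, 203.1]
ee_rot: [0.0, -3.139, -0.003]
force: [-0.5, 0.5, -0.1]
finger_gap: 0.7
grasp_force: 0.0
```

Emit:
step_arm(increments=[[[0,0,0],0],[[0,0,0],0],[[0,0,0],0],[[0,0,0],0],[[0,0,0],0]], jaw=0.05)

```text
t: 12.83
tcp_pos: [534.3, -289.3, 206.0]
ee_rot: [-0.0, 3.14, -0.002]
force: [0.7, 0.1, 1.0]
finger_gap: 0.383
grasp_force: 0.0
```

Emit:
step_arm(increments=[[[0,0,0],0],[[0,0,0],0],[[0,0,0],0],[[0,0,0],0],[[0,0,0],0]])

```text
t: 13.25
tcp_pos: [534.0, -289.0, 205.2]
ee_rot: [-0.0, 3.141, -0.0]
force: [-0.5, 0.4, 1.9]
finger_gap: 0.229
grasp_force: 30.0
```

Emit:
step_arm(increments=[[[0,0,-0.7],0],[[0,0,-2],0],[[0,0,-3],0],[[0,0,-3],0],[[0,0,-3],0]])

```text
t: 13.67
tcp_pos: [533.5, -288.8, 322.9]
ee_rot: [0.0, -3.141, -0.001]
force: [0.4, -0.6, -1.6]
finger_gap: 0.226
grasp_force: 30.0
```

Emit:
step_arm(increments=[[[0,0,-2.5],0],[[0,0,-0.8],0],[[0,0,0],0],[[0,0,0],0]])

```text
t: 14.0
tcp_pos: [533.6, -288.8, 353.7]
ee_rot: [0.0, -3.14, -0.002]
force: [-0.2, -1.1, -1.4]
finger_gap: 0.228
grasp_force: 30.0
```

Emit:
step_arm(increments=[[[0.2,2,0],0],[[0.2,4,0],0],[[0.2,4,0],0],[[0.2,4,0],0],[[0.2,4,0],0]])

```text
t: 14.42
tcp_pos: [522.4, -107.1, 351.6]
ee_rot: [-0.001, -3.137, -0.003]
force: [0.7, 0.0, -0.7]
finger_gap: 0.229
grasp_force: 30.0
```

Emit:
step_arm(increments=[[[0.2,4,0],0],[[0.2,4,0],0],[[0.2,4,0],0],[[0.2,4,0],0],[[0.2,4,0],0]])

```text
t: 14.83
tcp_pos: [512.3, 92.9, 351.8]
ee_rot: [0.0, -3.137, -0.0]
force: [0.6, 0.7, -1.3]
finger_gap: 0.231
grasp_force: 30.0
```

Emit:
step_arm(increments=[[[0.2,4,0],0],[[0.2,4,0],0],[[0.2,4,0],0],[[0.2,3.5,0],0],[[0.2,2,0],0]])

```text
t: 15.25
tcp_pos: [501.9, 269.0, 351.5]
ee_rot: [0.005, -3.136, 0.001]
force: [0.2, -0.1, -1.2]
finger_gap: 0.229
grasp_force: 30.0
```

Emit:
step_arm(increments=[[[0,0,0],0],[[0,0,0],0],[[0,0,0],0],[[0,0,0],0],[[0,0,0],0]])

```text
t: 15.67
tcp_pos: [504.0, 264.8, 354.5]
ee_rot: [-0.003, -3.141, 0.001]
force: [-0.7, -0.3, -1.3]
finger_gap: 0.232
grasp_force: 30.0
```

Run:
```python
from h import *
go((504.3,266,354.5))
```

```text
tcp [504.  264.8 354.5] axes [[-1.0, 0.002, -0.001], [0.002, 1.0, -0.0], [0.001, -0.0, -1.0]] tool shift cm [-0.03  0.12 -0.  ] F [-0.7 -0.3 -1.3] t 15.6667
```

Emit:
step_arm(increments=[[[0,0,0],0],[[0,0,0.6],0],[[0,0,0.6],0],[[0,0,0],0],[[0,0,0],0]])

```text
t: 16.08
tcp_pos: [503.4, 265.7, 342.0]
ee_rot: [-0.0, -3.14, 0.001]
force: [0.3, -0.3, -1.9]
finger_gap: 0.231
grasp_force: 30.0
```

Run:
```python
from h import *
out=[]; go((504.3,266,342.5))
for n in('scene','side'):
    im=shot(n); x0,y0=pix(im,(504,266,210)).astype(int)-[40,80]; print(n,x0,y0)
    out.append(cv2.resize(im['color'][y0:y0+110,x0:x0+70],(382,600),interpolation=cv2.INTER_CUBIC))
    z=lambda p:((pix(im,p)-[x0,y0])*600/110).round(1)
    print('pred tip, rod270, mouth, mid bushing',[z((504,266,h)) for h in(224.5,270,210,198)],z((505,266,224))-z((504,266,224)),z((504,267,224))-z((504,266,224)))
cv2.imwrite('pics/c7.png',np.hstack(out))
```

```text
tcp [503.4 265.7 342. ] axes [[-1.0, 0.0, -0.002], [0.0, 1.0, -0.0], [0.002, -0.0, -1.0]] tool shift cm [-0.09  0.03 -0.05] F [ 0.3 -0.3 -1.9] t 16.0833
scene 131 63
pred tip, rod270, mouth, mid bushing [array([215.6, 416.2]), array([206.6, 338.2]), array([218.4, 440.3]), array([220.7, 460. ])] [ 1.5 -0.5] [-1.1 -0.6]
side 206 159
pred tip, rod270, mouth, mid bushing [array([218.5, 398.3]), array([218.8, 268.3]), array([218.4, 438.3]), array([218.3, 470.8])] [-3.1 -0.5] [-1.1  1.6]
```

View pics/c7.png

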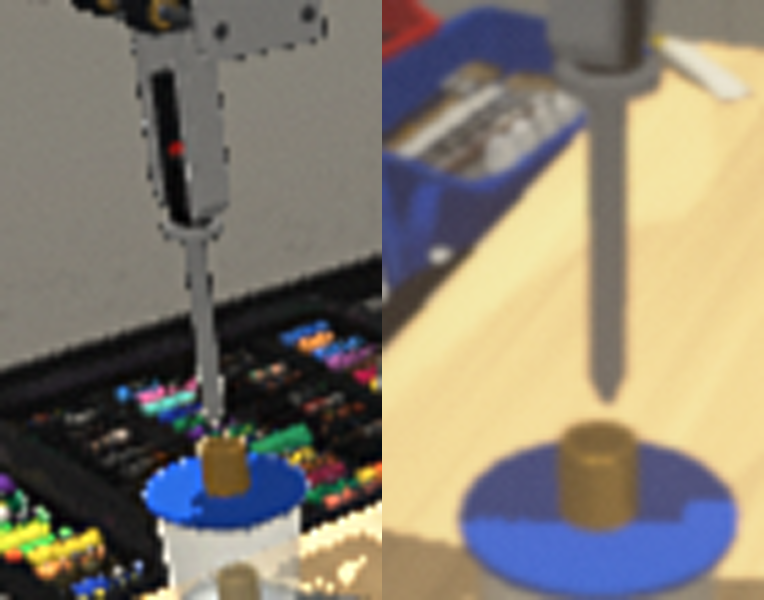

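Tip is about 3 mm short in x relative to the bushing (side view: tip column 226 vs bushing 216, at 3.1 px/mm). I'll correct that and check numerically.

Emit:
step_arm(increments=[[[-0.3,0,0],0],[[0,0,0],0],[[0,0,0],0],[[0,0,0],0],[[0,0,0],0]])

```text
t: 16.6
tcp_pos: [506.8, 266.0, 343.0]
ee_rot: [-0.0, 3.141, 0.0]
force: [-0.3, 0.2, -1.4]
finger_gap: 0.228
grasp_force: 30.0
```

```bash
cat > chk.py <<'E'
from h import *
go((504.3,266,342.5)); k=600/110
im=shot('side'); g=cv2.resize(im['color'],None,fx=4,fy=4,interpolation=cv2.INTER_CUBIC); H=cv2.cvtColor(g,cv2.COLOR_BGR2HSV)
def col(mask,z,w=60):
    u=pix(im,(504,266,z))*4; r=int(u[1]); x0=int(u[0])-w
    xs=np.nonzero(mask[r-6:r+7,x0:x0+2*w].mean(0)>.5)[0]+x0
    return (round(xs.min()/4,2),round(xs.max()/4,2),round((xs.min()+xs.max())/8,2),round(xs.mean()/4-u[0]/4,2)) if len(xs) else None
st=H[...,1]<60; br=(H[...,0]<30)&(H[...,1]>80)
print('side shaft',[col(st,z,40) for z in(240,250,260)],'bushing',[col(br,z,40) for z in(190,194,198)])
e=[pix(im,(504+a,266+b,230))[0] for a,b in((0,0),(1,0),(0,1))]; print('px/mm x,y',e[1]-e[0],e[2]-e[0])
E
python3 chk.py
```

```text
tcp [506.8 266.  343. ] axes [[-1.0, -0.0, 0.0], [-0.0, 1.0, 0.0], [-0.0, 0.0, -1.0]] tool shift cm [ 0.25 -0.    0.05] F [-0.3  0.2 -1.4] t 16.6
side shaft [(np.float64(243.0), np.float64(247.75), np.float64(245.38), np.float64(-0.7)), (np.float64(243.0), np.float64(247.5), np.float64(245.25), np.float64(-0.83)), (np.float64(243.0), np.float64(247.75), np.float64(245.38), np.float64(-0.72))] bushing [(np.float64(239.25), np.float64(252.25), np.float64(245.75), np.float64(-0.26)), (np.float64(239.0), np.float64(252.25), np.float64(245.62), np.float64(-0.39)), (np.float64(239.0), np.float64(252.25), np.float64(245.62), np.float64(-0.4))]
px/mm x,y -0.5580890557494911 -0.19905741775386332
```

Emit:
step_arm(increments=[[[0,0,0.6],0],[[0,0,0.6],0],[[0,0,0.6],0],[[0,0,0.2],0],[[0,0,0],0]])

```text
t: 17.07
tcp_pos: [506.2, 265.8, 321.5]
ee_rot: [0.0, -3.139, 0.001]
force: [0.2, -0.6, -1.0]
finger_gap: 0.231
grasp_force: 30.0
```

Emit:
step_arm(increments=[[[0,0,0.4],0],[[0,0,0.4],0],[[0,0,0.4],0],[[0,0,0],0],[[0,0,0],0]])

```text
t: 17.48
tcp_pos: [506.6, 265.9, 310.6]
ee_rot: [0.0, -3.141, 0.0]
force: [0.0, -0.2, -1.6]
finger_gap: 0.231
grasp_force: 30.0
```

Emit:
step_arm(increments=[[[0,0,0.8],0],[[0,0,0.8],0],[[0,0,0.8],0],[[0,0,0.4],0],[[0,0,0],0]])

```text
t: 17.9
tcp_pos: [506.0, 265.7, 280.9]
ee_rot: [0.0, -3.139, 0.001]
force: [-0.4, 0.2, -2.0]
finger_gap: 0.23
grasp_force: 30.0
```

Emit:
step_arm(increments=[[[0,0,0.8],0],[[0,0,0.8],0],[[0,0,0.8],0],[[0,0,0.4],0],[[0,0,0],0]])

```text
t: 18.32
tcp_pos: [506.0, 265.8, 253.2]
ee_rot: [0.0, -3.139, 0.001]
force: [0.5, 0.2, -1.8]
finger_gap: 0.23
grasp_force: 30.0
```

Emit:
step_arm(increments=[[[0,0,0.3],0],[[0,0,0.3],0],[[0,0,0.3],0],[[0,0,0],0],[[0,0,0],0]])

```text
t: 18.73
tcp_pos: [506.7, 266.0, 245.9]
ee_rot: [0.0, -3.141, 0.0]
force: [0.0, -0.6, -0.6]
finger_gap: 0.23
grasp_force: 30.0
```

Run:
```python
from h import *
go((506.5,266,226))
im=shot('side'); H=hsv(im)
c0=pix(im,(504,266,129)); g=brass(im,5,30,40)
# bushing vs lid columns at 8 rows of the shaft seen inside the clear cup
for z in(160,150,140,133,120,112):
    u=pix(im,(504,266,z)).astype(int); print(z,u,[tuple(H[u[1],x]) for x in range(u[0]-8,u[0]+11,2)])
```

```text
tcp [506.7 266.  245.9] axes [[-1.0, -0.0, -0.0], [-0.0, 1.0, -0.0], [0.0, -0.0, -1.0]] tool shift cm [0.02 0.   1.99] F [ 0.  -0.6 -0.6] t 18.7333
160 [245 263] [(np.uint8(113), np.uint8(159), np.uint8(213)), (np.uint8(113), np.uint8(159), np.uint8(212)), (np.uint8(113), np.uint8(159), np.uint8(213)), (np.uint8(112), np.uint8(162), np.uint8(212)), (np.uint8(113), np.uint8(158), np.uint8(214)), (np.uint8(112), np.uint8(161), np.uint8(212)), (np.uint8(112), np.uint8(161), np.uint8(212)), (np.uint8(113), np.uint8(159), np.uint8(213)), (np.uint8(112), np.uint8(161), np.uint8(214)), (np.uint8(113), np.uint8(158), np.uint8(213))]
150 [245 268] [(np.uint8(124), np.uint8(35), np.uint8(125)), (np.uint8(117), np.uint8(70), np.uint8(132)), (np.uint8(115), np.uint8(99), np.uint8(144)), (np.uint8(115), np.uint8(122), np.uint8(151)), (np.uint8(115), np.uint8(120), np.uint8(151)), (np.uint8(115), np.uint8(121), np.uint8(150)), (np.uint8(115), np.uint8(108), np.uint8(149)), (np.uint8(117), np.uint8(79), np.uint8(138)), (np.uint8(123), np.uint8(40), np.uint8(122)), (np.uint8(126), np.uint8(21), np.u
[... 1171 characters left out ...]
nt8(141)), (np.uint8(19), np.uint8(84), np.uint8(140)), (np.uint8(20), np.uint8(86), np.uint8(140)), (np.uint8(20), np.uint8(55), np.uint8(144)), (np.uint8(27), np.uint8(16), np.uint8(172)), (np.uint8(27), np.uint8(15), np.uint8(166))]
112 [245 285] [(np.uint8(26), np.uint8(22), np.uint8(166)), (np.uint8(21), np.uint8(61), np.uint8(138)), (np.uint8(19), np.uint8(86), np.uint8(131)), (np.uint8(20), np.uint8(84), np.uint8(133)), (np.uint8(19), np.uint8(86), np.uint8(134)), (np.uint8(19), np.uint8(80), np.uint8(134)), (np.uint8(20), np.uint8(84), np.uint8(134)), (np.uint8(20), np.uint8(65), np.uint8(138)), (np.uint8(24), np.uint8(22), np.uint8(171)), (np.uint8(34), np.uint8(11), np.uint8(180))]
```

Inside the cup, the shaft is centred in the foot bushing's mouth (brass on both sides at columns 241 and 249, shaft at 245).

Emit:
step_arm(increments=[[[0,0,0.3],0],[[0,0,0.3],0],[[0,0,0.2],0],[[0,0,0],0],[[0,0,0],0]])

```text
t: 19.2
tcp_pos: [506.6, 266.0, 237.6]
ee_rot: [0.0, -3.141, 0.0]
force: [-0.2, -0.2, -1.2]
finger_gap: 0.233
grasp_force: 30.0
```

Emit:
step_arm(increments=[[[0,0,0.3],0],[[0,0,0.3],0],[[0,0,0.2],0],[[0,0,0],0],[[0,0,0],0]])

```text
t: 19.62
tcp_pos: [506.7, 265.9, 229.7]
ee_rot: [0.0, -3.141, 0.0]
force: [0.0, -0.4, -1.1]
finger_gap: 0.226
grasp_force: 30.0
```

Emit:
step_arm(increments=[[[0,0,0.2],0],[[0,0,0],0],[[0,0,0],0],[[0,0,0],0]])

```text
t: 19.95
tcp_pos: [506.8, 266.0, 228.0]
ee_rot: [-0.0, 3.141, 0.0]
force: [0.1, 0.8, -2.3]
finger_gap: 0.234
grasp_force: 30.0
```

Run:
```python
from h import *
go((506.5,266,227.5))
im=shot('side'); H=hsv(im); x=245
r=lambda z:pix(im,(504,266,z))[1].round(1)
print('rows: mouth210',r(210),'collar217',r(217),'223',r(223))
for y in range(int(r(232)),int(r(195))): print(y,[tuple(map(int,H[y,c])) for c in(240,245,250)])
W=shot('wrist'); h=hsv(W); mb=(h[...,0]>105)&(h[...,0]<130)&(h[...,1]>150); c=blob(mb,pix(W,(504,266,184))); print('lid blob',c[:,0].min(0),c[:,0].max(0))
```

```text
tcp [506.8 266.  228. ] axes [[-1.0, -0.0, 0.0], [-0.0, 1.0, 0.0], [-0.0, 0.0, -1.0]] tool shift cm [0.03 0.   0.05] F [ 0.1  0.8 -2.3] t 19.95
rows: mouth210 239.3 collar217 235.8 223 232.8
228 [(14, 33, 132), (14, 43, 125), (14, 101, 93)]
229 [(13, 36, 133), (14, 43, 124), (14, 98, 94)]
230 [(17, 35, 130), (14, 41, 125), (13, 95, 91)]
231 [(16, 34, 128), (12, 41, 124), (13, 91, 90)]
232 [(13, 38, 122), (14, 44, 122), (13, 83, 95)]
233 [(17, 43, 118), (13, 46, 117), (16, 76, 97)]
234 [(14, 41, 117), (13, 56, 110), (13, 51, 114)]
235 [(13, 35, 132), (13, 53, 110), (13, 37, 130)]
236 [(14, 32, 136), (15, 35, 131), (13, 34, 134)]
237 [(13, 37, 132), (16, 32, 136), (13, 41, 131)]
238 [(14, 40, 127), (13, 38, 128), (14, 44, 127)]
239 [(15, 63, 129), (13, 37, 124), (15, 68, 127)]
240 [(18, 111, 133), (14, 39, 125), (17, 114, 132)]
241 [(19, 132, 137), (15, 56, 127), (18, 137, 138)]
242 [(18, 134, 133), (18, 106, 137), (18, 140, 135)]
243 [(17, 133, 127), (18, 138, 139), (18, 136, 131)]
244 [(18, 132, 122), (18, 139, 134), (18, 137, 127)]
245 [(18, 131, 123), (18, 138, 131), (18, 136, 126)]
lid blob [193 145] [311 236]
```

```bash
python3 -c "
from rig import env
print(env.hand_in())"
```

```text
the job is handed in; nothing more can be done
None
```

The job is handed in: the lid is seated level and released, and the gripper holds the rod upright through both bushings, its tip about 20 mm into the foot bushing and its collar about 7 mm above the lid's bushing; the verdict was not shown.

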